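Load a battery into a push-to-open charging drawer

TASK

Press the front of the small charging cabinet so that its drawer pops out, and lay the long battery pack in it: hook the pack's tongue under the lip at the left end of the tray, then swing the other end down until the pack lies flat, and let go. Then push the drawer shut until its touch latch catches and it stays closed. Press the front gently, never slam it, and leave the short pack, the carton and the tape where they are.

Things in the scene. Friction and masses are not known exactly. Their poses are not given: they have to be found in the camera images.
- cabinet: grey steel charging cabinet, fixed, 240 deep (x) x 200 wide (y) x 98 mm high; origin at the centre of its underside; its -x side is the mouth, closed by the drawer's front panel. Touch latch: a press that stops short of 7 mm past flush changes nothing (a latched drawer stays latched, an open one pops out again). Fingers must press on cabinet and drawer with less than 45 N.
- drawer (a joint): drawer travel (m) along the cabinet's -x: 0 latched shut, 0.115 fully out, -0.009 pressed in to its hard stop. A spring drives it out with 4 to 5 N. Latched: press in to the stop (6 to 7 N) and let go; it slides out at 0.2 m/s, following what pressed it. Out: push in (5 to 8 N if slow) to the stop and let go; it latches at 0. front, bay and lip ride on the drawer.
- front (a point): push point on the outer face of the drawer's front panel, on its centre line, 80 mm above the table (panel 196 wide, 14 mm thick, from 10 to 110 mm above the table, 12 mm higher than the cabinet's top); axes parallel to the cabinet's: press along +x. Latched, this face is 146 mm from the cabinet's origin, with a 12 mm gap between panel and cabinet.
- bay (a point): where the pack's origin lies when seated, on the tray floor, 16 mm above the table, 62 mm behind the panel's inner face (127 mm from panel to cabinet when out); axes as the cabinet's. Seated: pack along y, tongue to +y (robot's left). From here: end wall at y +68.5 mm, 22 high; heel stop at y -52.5, 8 high, slanted guide above it to 16; rails 6 high at x +-27 mm.
- lip (a point): middle of the lower inner edge of the lip, 57 mm to +y of bay, 15 mm above the tray floor; the lip is 62 mm long (x), 7 thick, and reaches 11.5 mm on to the end wall. The pack's tongue (10 mm thick) goes beneath it, tilted about 10 degrees, tongue end down; lowered flat it cannot pass.
- pack: the long black battery pack: block 100 (x) x 44 (y) x 34 mm high, with a tongue at its +x end only, and a grip rib on top (along x, 56 long, 16 mm wide, from 34 to 62 mm height, centred). Mass 0.3 to 0.55 kg. Origin: centre of the block's underside, z up; the block reaches from x = -50 to +50 mm, and the tongue on to x = +66 mm. Take it by the rib.
- toe (a point): end of the pack's tongue, 66 mm along the pack's x from its origin, 5 mm above its underside; the tongue is 36 mm wide and 10 mm thick, flush with the underside.
- short_pack: a bystander: a similar black pack without a tongue, 74 x 44 x 34 mm with the same rib; leave alone
- carton: bystander: cardboard carton 110 x 90 x 70 mm; leave alone
- tape_roll: bystander: roll of clear tape lying flat, 100 mm across, 48 mm high; leave alone
Not all that is in view belongs to the job. Leave any green, purple or white look-alike of the pack alone.

How it is judged:
By the outcome, as a careful person would: the job done as asked, in the order asked, and still so for the second after the job is handed in, with the robot touching nothing.
It also fails if it takes over 67 s, if anything falls off the work surface, if the arm or the gripper's body presses on something with over 40 N, if the wrist force passes 120 N, or if a joint passes its speed limit or range.

ROBOT

A 6-joint arm with a two-finger parallel gripper is mounted at the origin on the work surface. World frame = base frame: x ahead of the robot, y to its left, z up, the work surface at z = 0. Lengths are in m, angles in degrees, forces in N, time in s.
With the tool pointing down it reaches from about 0.3 to 0.75 m from the base axis. Payload 8.5 kg.
Tool frame: the origin (TCP) lies midway between the tips of the shut fingers; the grasp point (between the pads) lies 19 mm behind it; z points along the fingers, y is the line along which they close (so a half turn about z gives the same grasp; the last joint's range is limited). The gripper opens to 85 mm and grips with 20 to 120 N. Pads are 22 mm wide; open, the fingers measure 114 mm over their backs; the gripper's body (76 mm by 85 mm) begins 54 mm behind the grasp point. The pads swing forward as they close: fully open they stand 13 mm farther back than shut.
Start: joints at [64.67, 21.807, 74.336, -0, 83.858, -12.336], TCP at [0.124, 0.536, 0.203] pointing down, gripper open.
Joint ranges: [-178.18, 178.18], [-50.72, 133.34], [12.68, 142.11], [-81.47, 261.47], [9.98, 163.14], [-165.26, 165.26]. Speed limits (degrees/s): [136.94, 136.94, 180, 180, 180, 180].

INTERFACE

Orientations are given as a 3x3 rotation matrix whose columns are the frame's x, y, z axes.
In Python, from bench import ctrl, fingers, planner, status, optics, order gives the robot as it stands. Calls block until the motion is done:
- ctrl.goto(position, orientation): joint-space move of the TCP to a pose.
- ctrl.move_straight(position, attitude=None, feed=0.15): straight line of the TCP; attitude=None keeps the orientation; feed is the mean speed in m/s.
- ctrl.set_joints(angles): joint-space move.
- fingers.command_gripper(opening, grip_force=None): opening from 0.0 (shut) to 1.0 (fully open); grip_force is the grip in N (None keeps the last); returns when the fingers have stopped.
- ctrl.hold(seconds).
- planner.ik(position, orientation): joint angles nearest the present ones, or None.
- status.get_state(): the state.
- optics.camera(name): name is "scene" or "top" or "wrist"; returns a dict with "pixels" (384x512x3 uint8, red, green, blue), "vfov" (degrees; the focal length in pixels is half the picture's height over the tangent of half this angle, whatever the lens; pixels are square), "cx", "cy" (the principal point, pixels), "cam_to_world" (4x4, takes a point from camera to world coordinates). Camera axes: x right, y up, looking along -z (the intrinsics and any distortion apply to the point x, -y, -z); pixel columns grow to the right and rows downward; lengths in m; the calibration is good to about 2 mm. A picture is of the moment at which its call begins. There is no depth.
A pose or a line that the arm cannot do raises ctrl.Unreachable and nothing moves.
- order.hand_in(): hands the job in; it is judged then, once.
The state is a dict: "time": time; "joints": joint angles; "joint_velocities": joint speeds; "joint_efforts": joint torques, N m; "ee_pos": TCP position; "eef_rot": TCP orientation; "ft_force": force on the tool from outside, world axes, zero at the start; "moment": the same for the moment, N m; "finger_gap": opening from 0.0 (shut) to 1.0 (fully open); "grip_force": force on a finger pad.
Only numpy, scipy, OpenCV 4.12 (cv2) and the standard library are available. Lean on these libraries where they do the work, as an engineer would, in place of code of your own. Each camera call takes 0.05 s, during which the arm holds its last target. There are 200 camera calls.

## Working session

There is one attempt and no reset: what is moved stays moved. The work goes in short steps, each a Python script; the robot and the scene stay as the last script left them, time stands still between calls to the robot, and variables do not carry over. Pictures are saved under pics/ and viewed, at most 10 in all, crops included, and the job is handed in when it is done.

```bash
ls; mkdir -p pics
python3 - <<'E'
from bench import optics,status
import cv2,numpy as np
for n in ("scene","top","wrist"):
    c=optics.camera(n); cv2.imwrite(f"pics/{n}0.png",c["pixels"][:,:,::-1])
    np.savez(f"pics/{n}0.npz",**{k:v for k,v in c.items() if not isinstance(v,str)})
    print(n,{k:v for k,v in c.items() if k!="pixels"})
s=status.get_state();print(s)
E
```

```text
pics
scene {'vfov': 54.53756917254518, 'cx': 257.4104231142001, 'cy': 196.4217135816602, 'cam_to_world': array([[-0.38093565, -0.5279942 ,  0.75901921,  1.34576828],
       [ 0.92457623, -0.21145202,  0.3169335 ,  0.26871097],
       [-0.0068429 ,  0.82250238,  0.5687205 ,  0.68172247],
       [ 0.        ,  0.        ,  0.        ,  1.        ]])}
top {'vfov': 42.18636801062698, 'cx': 255.78908690862255, 'cy': 180.2406298832304, 'cam_to_world': array([[-0.00609219,  0.99373116, -0.11163008,  0.35882722],
       [-0.99972986, -0.00855654, -0.02161019, -0.06789834],
       [-0.02242989,  0.11146827,  0.99351483,  1.60363728],
       [ 0.        ,  0.        ,  0.        ,  1.        ]])}
wrist {'vfov': 64.50493417540407, 'cx': 252.9958272640587, 'cy': 189.04779265825334, 'cam_to_world': array([[ 2.24368034e-01, -9.29019419e-01, -2.94248032e-01,
         4.68078891e-02],
       [ 9.74504193e-01,  2.13663014e-01,  6.84813426e-02,
         5.53827346e-01],
       [-7.50575641e-04, -3.02110965e-01,  9.53272470e-01,
         3.73114653e-01],
       [ 0.00000000e+00,  0.00000000e+00,  0.00000000e+00,
         1.00000000e+00]])}
{'time': 0.15, 'joints': array([ 6.46689902e+01,  2.18332649e+01,  7.43692098e+01, -1.21694326e-03,
        8.38568768e+01, -1.23341583e+01]), 'joint_velocities': array([ 0.0952985 , -0.10585126, -0.14150961, -0.02270467,  0.03177524,
        0.02531514]), 'joint_efforts': array([ 1.75145084e-03, -4.48623133e+01, -2.31343424e+01, -2.42882588e-04,
        3.75405318e-03, -1.60126820e-05]), 'ee_pos': array([0.12358798, 0.53570326, 0.2020757 ]), 'eef_rot': array([[-9.74382896e-01,  2.24895070e-01, -4.24110265e-04],
       [ 2.24895381e-01,  9.74382458e-01, -9.45314880e-04],
       [ 2.00648946e-04, -1.01647909e-03, -9.99999463e-01]]), 'ft_force': array([-0.18241129,  0.15105925,  0.41943558]), 'moment': array([ 0.01488472, -0.02750675,  0.02193289]), 'grip_force': 0.0, 'finger_gap': 0.9987908952560309}
```

Run:
```python
import cv2
im=cv2.imread("pics/top0.png"); cv2.imwrite("pics/top0b.png",cv2.resize(im,(800,600),interpolation=cv2.INTER_CUBIC))
```

```text
(no output)
```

View pics/top0b.png

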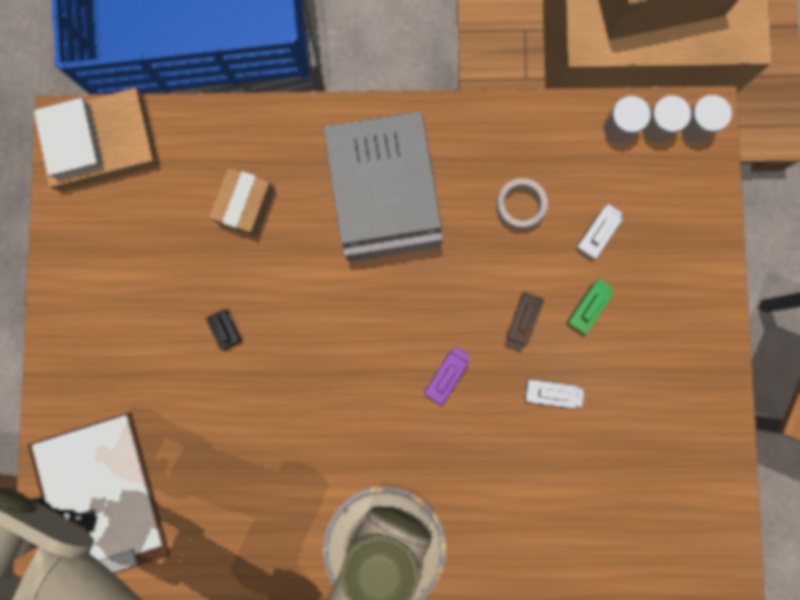

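View pics/scene0.png

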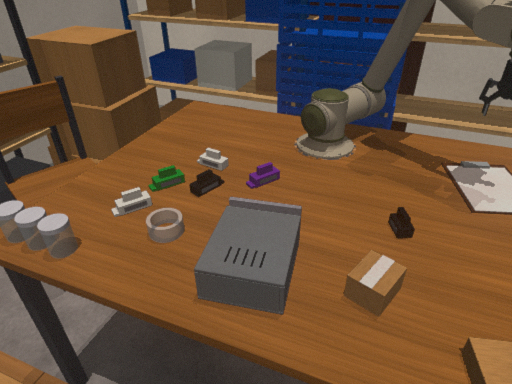

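Top view: the dark pack is at (525,321) of 800×600, the cabinet's top face has corners at about (325,127), (421,113), (438,233), (345,246), and the short pack is at (224,330). The scene view agrees. Next I turn these into coordinates.

```bash
cat > h.py <<'E'
import numpy as np,cv2
def load(f): return dict(np.load(f))
def foc(c): return c["pixels"].shape[0]/2/np.tan(np.radians(float(c["vfov"]))/2)
def px2w(c,uv,z):
    uv=np.atleast_2d(uv).astype(float); f=foc(c)
    d=np.c_[(uv[:,0]-c["cx"])/f,-(uv[:,1]-c["cy"])/f,-np.ones(len(uv))]
    T=c["cam_to_world"]; d=d@T[:3,:3].T; o=T[:3,3]
    return o+d*((z-o[2])/d[:,2])[:,None]
def w2px(c,P):
    T=c["cam_to_world"]; p=(np.atleast_2d(P)-T[:3,3])@T[:3,:3]; f=foc(c)
    return np.c_[c["cx"]+f*p[:,0]/-p[:,2], c["cy"]-f*p[:,1]/-p[:,2]]
def snap(name,tag):
    from bench import optics
    c=optics.camera(name); cv2.imwrite(f"pics/{tag}.png",c["pixels"][:,:,::-1])
    c={k:v for k,v in c.items() if not isinstance(v,str)}
    np.savez(f"pics/{tag}.npz",**c); return c
E
python3 - <<'E'
from h import *
np.set_printoptions(precision=4,suppress=True)
c=load("pics/top0.npz"); s=load("pics/scene0.npz")
cb=np.array([[325,127],[421,113],[438,233],[345,246]])/1.5625
W=px2w(c,cb,.098);print(W, np.linalg.norm(W-np.roll(W,-1,0),axis=1))
pk=np.array([[525,321],[521,293],[542,296],[524,350],[506,346],[224,330]])/1.5625
print(px2w(c,pk,.034))
print("base",px2w(c,np.array([[384,548]])/1.5625,0), w2px(c,[[0,0,0]])*1.5625)
# scene: panel corners / cabinet
S=px2w(s,[[207,184],[206,267],[283,301],[301,213]],.098);print(S)
print(px2w(s,[[207,183],[401,224],[165,220]],.03))
E
```

```text
[[ 0.8401  0.1121  0.098 ]
 [ 0.8663 -0.0798  0.098 ]
 [ 0.6233 -0.1109  0.098 ]
 [ 0.5992  0.0717  0.098 ]] [0.1937 0.245  0.1841 0.2442]
[[ 0.4533 -0.2856  0.034 ]
 [ 0.5099 -0.2789  0.034 ]
 [ 0.5035 -0.321   0.034 ]
 [ 0.3951 -0.2822  0.034 ]
 [ 0.4034 -0.2464  0.034 ]
 [ 0.4396  0.3231  0.034 ]]
base [[0.0033 0.0016 0.    ]] [[384.8002 549.7272]]
[[ 0.5625 -0.2164  0.098 ]
 [ 0.8566 -0.0576  0.098 ]
 [ 0.8811  0.1271  0.098 ]
 [ 0.5945  0.0768  0.098 ]]
[[ 0.466  -0.2759  0.03  ]
 [ 0.4523  0.3255  0.03  ]
 [ 0.6814 -0.2923  0.03  ]]
```

```bash
cat >> h.py <<'E'
def Rdown(yaw):  # tool x at yaw (deg), z down
    a=np.radians(yaw); return np.array([[np.cos(a),np.sin(a),0],[np.sin(a),-np.cos(a),0],[0,0,-1.]])
E
python3 - <<'E'
from h import *
from bench import ctrl,status
ctrl.goto([0.50,-0.02,0.28],Rdown(-172)); print(status.get_state()["time"],status.get_state()["joints"].round(1)); a=snap("wrist","w_cab")
ctrl.goto([0.42,-0.27,0.22],Rdown(162)); print(status.get_state()["time"],status.get_state()["joints"].round(1)); b=snap("wrist","w_pack")
print(a["vfov"],a["cam_to_world"].round(3))
im=np.hstack([a["pixels"],b["pixels"]])[:,:,::-1]
cv2.imwrite("pics/pair.png",cv2.resize(im,(800,300),interpolation=cv2.INTER_AREA))
E
```

```text
2.55 [ -15.8   14.1   73.     0.    93.  -113.9]
3.65 [ -46.2   15.9   80.2    0.    83.8 -118.3]
64.50493417540407 [[-0.14  -0.944 -0.299  0.422]
 [ 0.99  -0.134 -0.043 -0.03 ]
 [ 0.    -0.302  0.953  0.451]
 [ 0.     0.     0.     1.   ]]
```

View pics/w_cab.png

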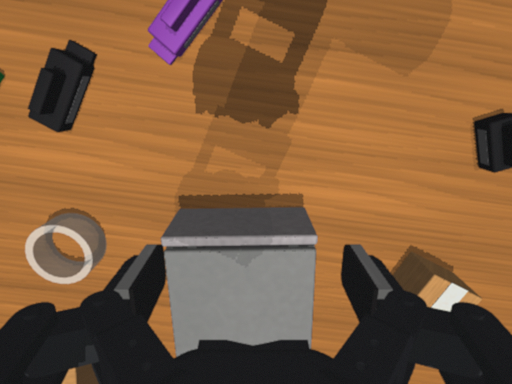

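View pics/w_pack.png

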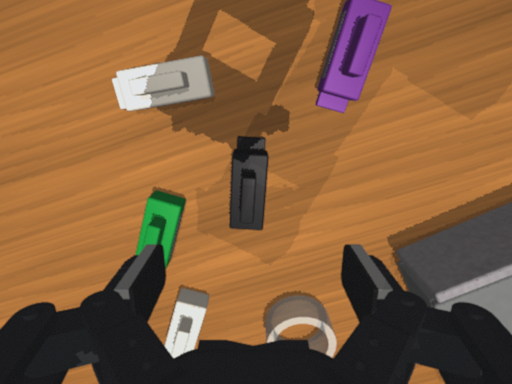

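Cabinet view: the front panel's top edge runs from (164,238) to (315,238). Pack view: the black pack is centred at about (249,185), tongue at (251,143) facing the robot. I fit models of both next.

```bash
cat >> h.py <<'E'
def box(x0,x1,y0,y1,z0,z1): return np.array([[x,y,z] for x in (x0,x1) for y in (y0,y1) for z in (z0,z1)])
PACK=[box(-.05,.05,-.022,.022,0,.034),box(.05,.066,-.018,.018,0,.01),box(-.028,.028,-.008,.008,.034,.062)]
def place(P,x,y,yaw,z=0):
    a=np.radians(yaw);c,s=np.cos(a),np.sin(a)
    return P@np.array([[c,s,0],[-s,c,0],[0,0,1]])+[x,y,z]
def hulls(c,parts,p,z=0,S=8,sh=(384,512)):
    m=np.zeros(sh,np.uint8)
    for b in parts:
        h=cv2.convexHull((w2px(c,place(b,*p,z=z))*S).round().astype(np.int32)); cv2.fillConvexPoly(m,h,255,cv2.LINE_AA,3)
    return m
def fit(c,mask,parts,p0,z=0):
    from scipy.optimize import minimize
    f=lambda q:np.abs(hulls(c,parts,(q[0]/100,q[1]/100,q[2]*10),z).astype(float)-mask).sum()/255
    q0=np.array([p0[0]*100,p0[1]*100,p0[2]/10])
    for _ in range(3):
        r=minimize(f,q0,method="Nelder-Mead",options=dict(initial_simplex=q0+np.vstack([np.zeros(3),np.eye(3)*.6]))); q0=r.x
    return np.array([q0[0]/100,q0[1]/100,q0[2]*10]),r.fun
E
python3 - <<'E'
from h import *
np.set_printoptions(precision=4,suppress=True)
c=load("pics/w_pack.npz"); im=c["pixels"]
m=(im.max(2)<70).astype(np.uint8)*255; roi=np.zeros_like(m); roi[125:240,222:278]=1; m*=roi
print("mask",(m>0).sum())
p,e=fit(c,m,PACK,(0.4533,-.2856,162)); print("pack",p,e)
o=im[:,:,::-1].copy(); h=hulls(c,PACK,p); cs,_=cv2.findContours((h>127).astype(np.uint8),0,1); 
ov=cv2.resize(o[120:245,200:300],None,fx=4,fy=4,interpolation=cv2.INTER_CUBIC)
cv2.polylines(ov,[((k-[200,120]+.5)*4).astype(np.int32) for k in cs],True,(0,0,255),1)
c2=load("pics/w_cab.npz"); i2=c2["pixels"][:,:,::-1]
# cabinet edges: column profiles
g=i2.mean(2)
for col in (180,240,300): print(col,g[200:256,col].astype(int))
for row in (241,242): print(row,g[row,155:175].astype(int),g[row,305:325].astype(int))
ov2=cv2.resize(i2[195:260,155:325],None,fx=4,fy=4,interpolation=cv2.INTER_CUBIC)
W=np.zeros((520,790,3),np.uint8); W[:500,:400]=ov; W=W[:500]; cv2.imwrite("pics/ov1.png",ov); cv2.imwrite("pics/ov2.png",ov2)
E
```

```text
mask 2674
pack [  0.4568  -0.2878 159.2398] 764.2941176470588
180 [ 65  64  64  62  58  61  74  85  79  69  69  70  71  71  69  71  70  71
  70  70  71  70  71  73  71  70  71  72  72  72  72  72  73  74  71  73
  94 123 141 150 150 152 160 165 166 148 101  55  54  61  82 109 126 135
 135 135]
240 [ 66  65  66  65  63  64  66  68  69  70  71  70  69  68  68  72  72  70
  69  69  70  71  72  70  70  71  72  68  69  70  71  69  71  71  71  90
 116 136 145 149 150 150 151 152 141 103  54  52  61  77  98 112 120 122
 124 124]
300 [ 80  78  76  78  83  80  70  69  73  72  72  73  73  73  74  75  73  72
  72  74  72  72  73  73  74  75  74  71  72  72  70  71  71  70  87 122
 152 170 177 174 172 169 168 158 119  58  51  59  73  97 120 134 140 139
 138 137]
241 [128 127 126 125 124 117 132 158 167 166 166 167 168 165 161 160 158 160
 165 167] [164 167 168 169 168 168 168 169 171 174 167 150 132 118 117 117 117 118
 119 118]
242 [128 128 129 128 128 123 135 157 166 166 165 167 166 167 168 168 165 164
 163 164] [164 166 166 167 168 167 166 166 168 170 163 144 124 116 115 116 116 116
 115 116]
```

View pics/ov1.png

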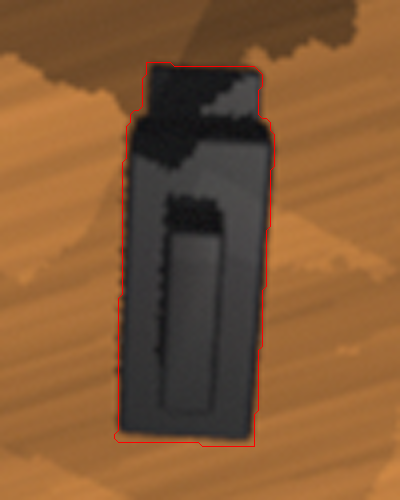

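Run:
```python
from h import *
np.set_printoptions(precision=4,suppress=True)
c=load("pics/w_pack.npz"); print(w2px(c,place(PACK[0],.4568,-.2878,159)).round(0).tolist())
c2=load("pics/w_cab.npz"); 
# front top edge of panel z=.110
uv=np.array([[180,236.7],[240,235.6],[300,234.6],[161,241.5],[316.5,241.5]]); P=px2w(c2,uv,.11); print(P)
d=P[0]-P[2]; print("yaw",np.degrees(np.arctan2(-d[0],d[1])), "width",np.linalg.norm(P[3]-P[4]))
d=P[1]-P[2]; print("yaw",np.degrees(np.arctan2(-d[0],d[1])))
q=px2w(c2,[[180,246],[240,245],[300,243.9]],.11); print("thick",q-P[:3])
```

```text
[[262.0, 220.0], [263.0, 231.0], [230.0, 219.0], [228.0, 229.0], [267.0, 149.0], [268.0, 155.0], [233.0, 148.0], [231.0, 153.0]]
[[ 0.603  -0.095   0.11  ]
 [ 0.5911 -0.0217  0.11  ]
 [ 0.5794  0.0515  0.11  ]
 [ 0.6129 -0.118   0.11  ]
 [ 0.5858  0.0736  0.11  ]]
yaw -170.83041267047767 width 0.19345000950261612
yaw -170.88307443497834
thick [[0.0128 0.0009 0.    ]
 [0.0128 0.0017 0.    ]
 [0.0126 0.0024 0.    ]]
```

The outline fits the pack, tongue toward the robot, block centre near (0.457, -0.287). The panel front is centred at (0.5914, -0.0235) with yaw 9.15°, and the measured sizes match the given ones. Next I press the front.

```bash
cat >> h.py <<'E'
YAW=9.15; a_=np.radians(YAW); U=np.array([np.cos(a_),np.sin(a_),0]); V=np.array([-np.sin(a_),np.cos(a_),0])
FRONT=np.array([0.5914,-0.0235,0])
E
python3 - <<'E'
from h import *
from bench import ctrl,fingers,status
np.set_printoptions(precision=4,suppress=True)
c=load("pics/w_pack.npz"); im=c["pixels"].astype(int)
m=((im.max(2)-im.min(2))<25).astype(np.uint8)*255; roi=np.zeros_like(m); roi[125:240,222:278]=1; m*=roi
print("pack",fit(c,m,PACK,(0.4553,-.2866,160)))
st=status.get_state
fingers.command_gripper(0.0)
R=Rdown(YAW-180)
ctrl.goto(FRONT-.06*U+[0,0,.2],R)
ctrl.move_straight(FRONT-.06*U+[0,0,.065],feed=.2)
ctrl.move_straight(FRONT-.02*U+[0,0,.065],feed=.1)
f0=st()["ft_force"]; print("t",st()["time"],f0)
log=[];d=-.02
while d<.02:
    d+=.001 if not log or abs(log[-1][1])<1 else .0007
    ctrl.move_straight(FRONT+d*U+[0,0,.065],feed=.04)
    s=st(); F=(s["ft_force"]-f0)@U; log.append((d,F,(s["ee_pos"]-FRONT)@U))
    if F<-9: break
print(np.array(log)[-22:],"t",s["time"])
E
```

```text
pack (array([  0.4575,  -0.288 , 158.7483]), np.float64(385.25882352941176))
t 6.8667 [-0.3215 -0.1303  0.2866]
[[-0.016   0.025  -0.016 ]
 [-0.015  -0.3203 -0.015 ]
 [-0.014  -0.0821 -0.0139]
 [-0.013   0.7784 -0.0129]
 [-0.012   0.0548 -0.0119]
 [-0.011   0.2965 -0.011 ]
 [-0.01   -0.1628 -0.01  ]
 [-0.009  -3.098  -0.0094]
 [-0.0083 -4.6038 -0.0086]
 [-0.0076 -4.4404 -0.0078]
 [-0.0069 -4.2686 -0.0071]
 [-0.0062 -4.2508 -0.0064]
 [-0.0055 -5.6938 -0.0057]
 [-0.0048 -5.2785 -0.005 ]
 [-0.0041 -4.5387 -0.0043]
 [-0.0034 -4.1531 -0.0036]
 [-0.0027 -5.323  -0.0029]
 [-0.002  -4.5788 -0.0022]
 [-0.0013 -4.4685 -0.0015]
 [-0.0006 -4.5678 -0.0008]
 [ 0.0001 -5.2995 -0.0003]
 [ 0.0008 -9.4051 -0.0003]] t 13.1167
```

Run:
```python
from h import *
from bench import ctrl,fingers,status
st=status.get_state
ctrl.move_straight(FRONT-.155*U+[0,0,.065],feed=.15)
print(st()["ft_force"],st()["time"])
ctrl.move_straight(FRONT-.155*U+[0,0,.22],feed=.25)
c=snap("wrist","w_open"); print(st()["time"])
cv2.imwrite("pics/w_open2.png",cv2.resize(c["pixels"][:,:,::-1][120:384,80:420],None,fx=2.2,fy=2.2,interpolation=cv2.INTER_CUBIC))
```

```text
[ 0.22047637 -1.60493061  0.55040146] 14.3083
15.125
```

View pics/w_open2.png

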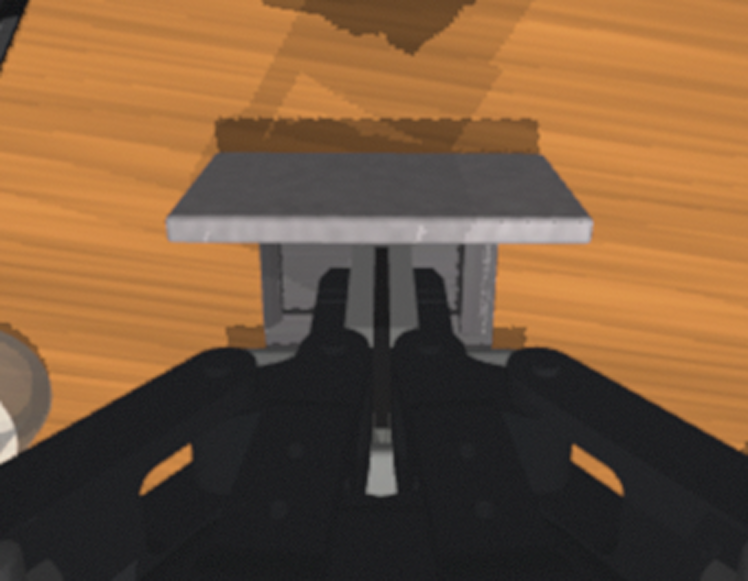

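The drawer is out, with the panel's front top edge from crop (168,217) to (592,216) and the tray visible behind it. Next I check that measurement and grasp the pack.

Run:
```python
from h import *
from bench import ctrl,fingers,status
np.set_printoptions(precision=4,suppress=True)
st=status.get_state
c=load("pics/w_open.npz"); uv=np.array([[168,217],[592,216]])/2.2+[80,120]; P=px2w(c,uv,.11); d=P[1]-P[0]
print(P,P.mean(0),"expected",FRONT-.115*U,np.linalg.norm(d),"yaw",np.degrees(np.arctan2(-d[0],d[1])))
R=Rdown(158.75); p=np.array([.4573,-.2878,0])
fingers.command_gripper(.55)
ctrl.goto(p+[0,0,.13],R)
ctrl.move_straight(p+[0,0,.038],feed=.12)
print(st()["ft_force"],st()["time"])
fingers.command_gripper(0.0,60)
s=st(); print("gap",s["finger_gap"],s["grip_force"],s["ft_force"])
ctrl.move_straight(p+[0,0,.23],feed=.2)
s=st(); print("gap",s["finger_gap"],s["grip_force"],s["ft_force"],s["moment"],s["time"],s["joints"].round(1))
```

```text
[[ 0.4935 -0.1353  0.11  ]
 [ 0.4625  0.0541  0.11  ]] [ 0.478  -0.0406  0.11  ] expected [ 0.4779 -0.0418  0.    ] 0.19186858889870162 yaw 9.304781922235476
[ 0.6292 -0.5693  0.1727] 17.5583
gap -0.0024928560223858405 0.0 [-0.6061  0.4065  0.7816]
gap -0.0038028175327089898 0.0 [ 0.5694 -0.8036 -0.2422] [0.0648 0.0429 0.0094] 19.175 [ -44.7   19.8   73.    -0.    87.3 -113.5]
```

Run:
```python
from h import *
from bench import status
np.set_printoptions(precision=4,suppress=True)
c=snap("wrist","w_miss"); print(status.get_state()["ee_pos"],status.get_state()["eef_rot"])
p=np.array([.4573,-.2878,0])
o=c["pixels"][:,:,::-1].copy()
t=snap("top","t_miss")["pixels"][:,:,::-1]
cv2.imwrite("pics/miss.png",np.hstack([cv2.resize(o[60:330,100:400],(500,450)),cv2.resize(t[160:260,300:367],(300,450))]))
print(w2px(c,[[*p[:2],0],[*p[:2],.062],[*p[:2],.2]]).round(1))
```

```text
[ 0.457  -0.2875  0.2288] [[-0.932   0.3625 -0.0016]
 [ 0.3625  0.932   0.0016]
 [ 0.0021  0.0009 -1.    ]]
[[252.5 155.4]
 [252.5 166. ]
 [252.5 210.6]]
```

View pics/miss.png

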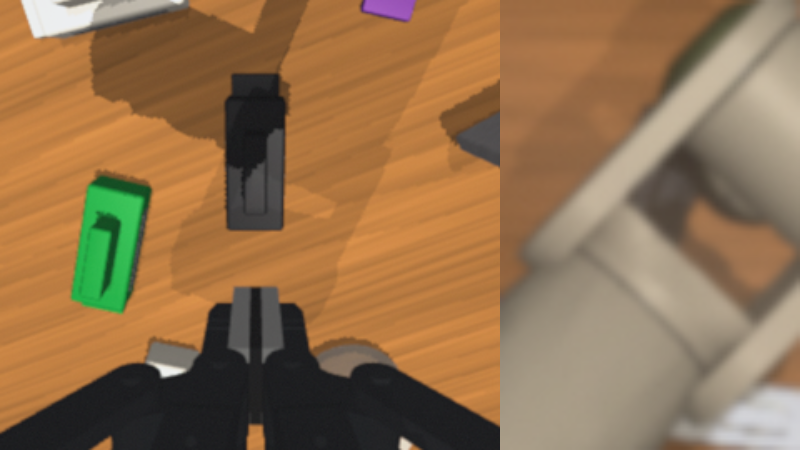

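The picture shows the pack unmoved at full-frame (253,159), where the model puts it, and the shut fingertips at about (253,232). I compare the fingertips with the projected TCP to see why the grasp missed.

Run:
```python
from h import *
from bench import status,ctrl,fingers
np.set_printoptions(precision=4,suppress=True)
s=status.get_state(); c=load("pics/w_miss.npz"); t=s["ee_pos"]; R=s["eef_rot"]
for k in ([0,0,0],[.011,0,0],[.011,0,-.019],[-.011,0,0],[0,0,-.03]): print(k,w2px(c,t+R@np.array(k)).round(1))
T=c["cam_to_world"]; print("cam in tool",R.T@(T[:3,3]-t), R.T@T[:3,:3])
im=c["pixels"].astype(int)
m=((im.max(2)-im.min(2))<25).astype(np.uint8)*255; roi=np.zeros_like(m); roi[98:205,225:280]=1; m*=roi
print(fit(c,m,PACK,(.457,-.288,158.7)),(m>0).sum())
# top view fit (before anything moved)
c=load("pics/top0.npz"); im=c["pixels"].astype(int); m=(im.max(2)<100).astype(np.uint8)*255
roi=np.zeros_like(m); roi[182:230,318:352]=1; m*=roi; print(fit(c,m,PACK,(.455,-.287,159)),(m>0).sum())
# scene
c=load("pics/scene0.npz"); im=c["pixels"].astype(int); m=(im.max(2)<70).astype(np.uint8)*255
roi=np.zeros_like(m); roi[165:200,184:228]=1; m*=roi; print(fit(c,m,PACK,(.455,-.287,159)),(m>0).sum())
for k in load,: pass
w=load("pics/w_cab.npz")
print("scene cab px", w2px(c,[[*(FRONT+.146*U)[:2],.098]]))
```

```text
[0, 0, 0] [[252.7 227.3]]
[0.011, 0, 0] [[252.7 210.7]]
[0.011, 0, -0.019] [[252.7 223.6]]
[-0.011, 0, 0] [[252.7 243.4]]
[0, 0, -0.03] [[252.7 251.7]]
cam in tool [ 0.079   0.     -0.1711] [[ 0.0005  0.9531  0.3025]
 [ 1.     -0.0003 -0.0007]
 [-0.0006  0.3025 -0.9531]]
(array([  0.4583,  -0.2883, 159.4899]), np.float64(395.3411764705882)) 3106
(array([  0.4609,  -0.2849, 154.2798]), np.float64(191.0392156862745)) 419
(array([  0.4542,  -0.2888, 167.9877]), np.float64(110.43921568627451)) 530
scene cab px [[252.2257 239.1701]]
```

Run:
```python
from h import *
from bench import ctrl,fingers,status
np.set_printoptions(precision=4,suppress=True)
st=status.get_state
p=np.array([.4575,-.2881,0]); R=Rdown(159.0)
fingers.command_gripper(.4); print(st()["finger_gap"])
ctrl.goto(p+[0,0,.12],R)
ctrl.move_straight(p+[0,0,.046],feed=.15); f0=st()["ft_force"][2]
z=.046
while z>.006:
    z-=.002; ctrl.move_straight(p+[0,0,z],feed=.05); s=st(); F=s["ft_force"][2]-f0
    if abs(F)>2.5: break
print("z",z,F,s["ee_pos"],s["time"])
c=snap("wrist","w_down")
ctrl.move_straight(p+[0,0,z+.003],feed=.05)
fingers.command_gripper(0.0,60)
s=st(); print("gap",s["finger_gap"],s["grip_force"],s["ft_force"],s["time"])
```

```text
0.3950606426811362
z 0.005999999999999972 -0.1593525958810168 [ 0.4574 -0.288   0.0059] 25.8583
gap 0.17747163313032796 59.37272787094116 [0.5108 1.5534 3.0462] 26.4583
```

Run:
```python
from h import *
c=snap("wrist","w_grip"); a=load("pics/w_down.npz")["pixels"]
s=snap("scene","s_grip")["pixels"]
cr=lambda i,x,y,w,h:cv2.resize(i[y:y+h,x:x+w],(400,300),interpolation=cv2.INTER_CUBIC)
cv2.imwrite("pics/g.png",np.vstack([np.hstack([cr(a,120,140,280,210),cr(c["pixels"],120,140,280,210)]),np.hstack([cr(s,150,100,160,120),cr(s,180,140,80,60)])])[:,:,::-1])
```

```text
(no output)
```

View pics/g.png

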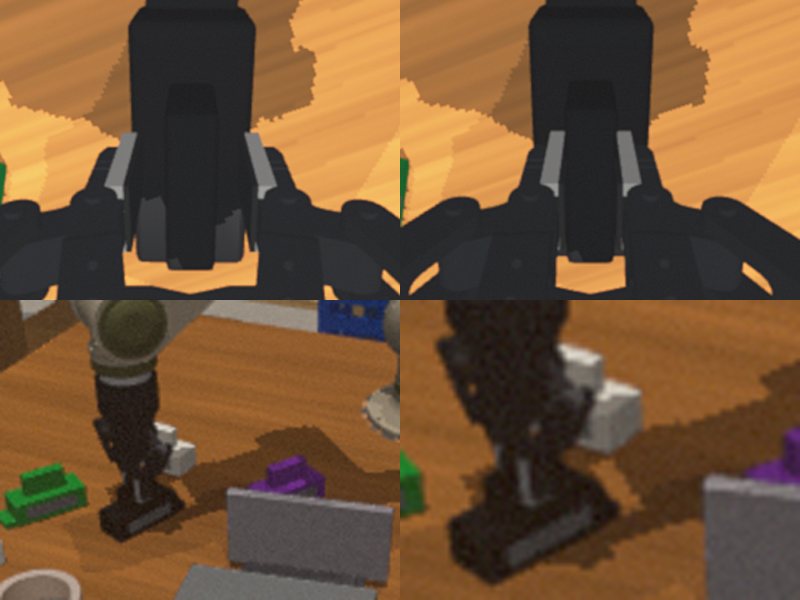

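The pads hold the rib: gap is 15 mm and the grip force is 59 N. The real fingertips sit about 28 mm above the reported TCP, so I'll use the pack-to-TCP offset I measured, 9 mm. Next I lift, carry the pack tilted 10°, and touch for the tray floor.

```bash
cat >> h.py <<'E'
B=np.array([.5530,-.0289,.016])
def pose(y,z,th,gz=.009):
    """TCP pose for the held pack: origin at y,z (mm) from bay, tongue down by th deg"""
    t=np.radians(th); Z=np.array([0,0,1.])
    Rp=np.c_[V*np.cos(t)-Z*np.sin(t),-U,Z*np.cos(t)+V*np.sin(t)]
    return B+V*y/1e3+Z*z/1e3+Rp@[0,0,gz], Rp@np.diag([1,-1,-1.])
E
python3 - <<'E'
from h import *
from bench import ctrl,fingers,status
np.set_printoptions(precision=4,suppress=True)
st=status.get_state
e=st()["ee_pos"]; ctrl.move_straight([e[0],e[1],.21],feed=.25)
ctrl.goto(*pose(-15,180,10)); s=st(); print(s["finger_gap"],s["time"],s["joints"].round(1))
p,R=pose(-15,30,10); ctrl.move_straight(p,feed=.2)
ctrl.hold(.1); f0=st()["ft_force"]; print("f0",f0)
z=22.;ctrl.move_straight(pose(-15,z,10)[0],feed=.06)
while z>5:
    s=st(); F=s["ft_force"]-f0
    if abs(F[2])>2.5: break
    z-=1.; ctrl.move_straight(pose(-15,z,10)[0],feed=.04)
print("floor z0",z,F,"err mm",(s["ee_pos"]-pose(-15,z,10)[0])*1e3,s["finger_gap"],s["time"])
snap("wrist","w_floor"); snap("scene","s_floor")
E
```

```text
0.1727757121305273 28.9667 [-11.7  21.6  75.   -9.5  79.9 -19.5]
f0 [-0.0182 -0.1308 -3.6193]
floor z0 22.0 [ 0.6603 -1.7965  6.9257] err mm [ 1.3658 -0.8587  1.157 ] 0.17447111922864278 30.25
```

View mosaic.

Run:
```python
from h import *
a=load("pics/w_floor.npz"); s=load("pics/s_floor.npz"); t=snap("top","t_floor")
for c,n in ((a,"w"),(s,"s")):
    print(n,w2px(c,[B,B+.0685*V,B-.0525*V]).round(0).tolist())
cr=lambda i,x,y,w,h:cv2.resize(i[y:y+h,x:x+w],(400,300),interpolation=cv2.INTER_CUBIC)
cv2.imwrite("pics/f.png",np.vstack([np.hstack([cv2.resize(a["pixels"],(400,300)),cr(a["pixels"],150,120,220,165)]),np.hstack([cr(s["pixels"],200,120,160,120),cr(t["pixels"],200,90,120,90)])])[:,:,::-1])
```

```text
w [[253.0, 182.0], [253.0, 76.0], [253.0, 243.0]]
s [[268.0, 219.0], [292.0, 223.0], [251.0, 217.0]]
```

View pics/f.png

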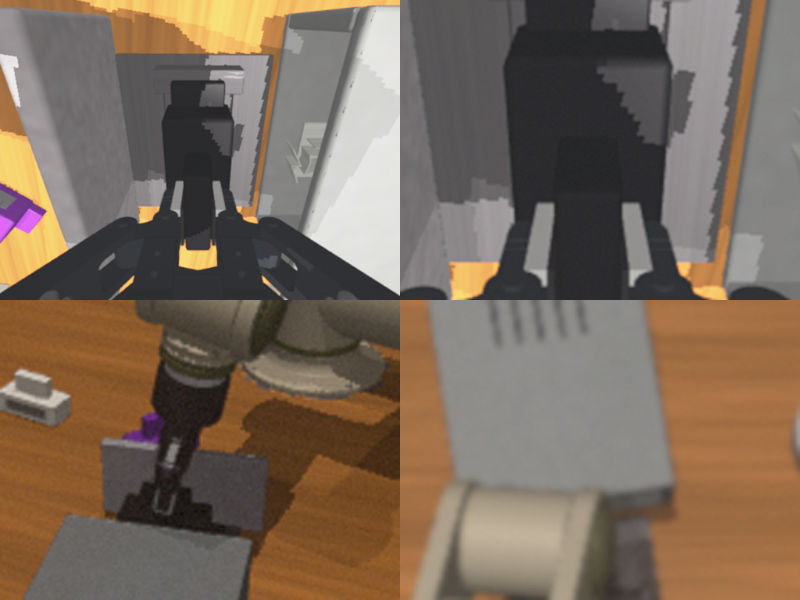

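Wrist view: the tongue end is at about (253,105), block end at row 136, and the lip spans columns 198–311 and rows 86–120, with the tongue drawn in front of it. I compare this with the model projections to explain the early contact.

Run:
```python
from h import *
np.set_printoptions(precision=1,suppress=True)
from bench import status
s=status.get_state(); a=load("pics/w_floor.npz"); t=s["ee_pos"]; Rp=s["eef_rot"]@np.diag([1,-1,-1.])
print("tilt",np.degrees(np.arcsin(-Rp[2,0])),"tcp",t.round(4),s["ft_force"],s["moment"])
O=t-Rp@[0,0,.009]; d=O-B; print("pack rel bay mm (u,v,z)",d@U*1e3,d@V*1e3,d[2]*1e3)
pj=lambda L:w2px(a,[O+Rp@np.array(k) for k in L])
print("block +x bottom",pj([[.05,-.022,0],[.05,.022,0]]),"top",pj([[.05,-.022,.034],[.05,.022,.034]]))
print("tongue end bottom",pj([[.066,-.018,0],[.066,.018,0]]),"top",pj([[.066,-.018,.01],[.066,.018,.01]]))
print("rib top +x",pj([[.028,0,.062],[-.028,0,.062]]))
for y,z in ((.057,.022),(.0685,.022),(.057,.015),(.0685,0)): print("lip",y,z,w2px(a,[B+k*U+y*V+[0,0,z] for k in(-.031,.031)]))
g=a["pixels"].mean(2).astype(int)
for col in (204,210,235,253,270,292,305): print(col,g[60:160:2,col])
for row in (100,112,118,125): print(row,g[row,185:330:3])
```

```text
tilt 10.093507770777292 tcp [ 0.6 -0.   0. ] [ 1.2 -4.   5.8] [-0.4 -0.3 -0. ]
pack rel bay mm (u,v,z) 1.0438642677671746 -15.766473689861279 22.9819128867291
block +x bottom [[292.  142. ]
 [217.8 142. ]] top [[300.7 152.8]
 [210.2 152.8]]
tongue end bottom [[286.2 114.2]
 [223.7 114.2]] top [[288.1 115.5]
 [222.1 115.5]]
rib top +x [[255.9 217.1]
 [255.5 326. ]]
lip 0.057 0.022 [[195.1 104.6]
 [311.2 104.5]]
lip 0.0685 0.022 [[193.1  82. ]
 [313.2  81.9]]
lip 0.057 0.015 [[197.2 101.8]
 [309.  101.8]]
lip 0.0685 0 [[199.6  76.2]
 [306.4  76.2]]
204 [115 116 117 117 104  89  89  89  89  89  89  88  77  78  78  87  89  89
  89  89  86  85  86  86  87  89  87  87  86  87  84  90  91  90  90  90
  90  90  90  90  89  90  89  89  89  89  89  88  88  88]
210 [115 115 114 115 102  90  90  90  90  90  89  89  77  78  77  88  89  90
  91  90  87  86  85  85  87  87  89  87  87  87  78  77  75  74  73  74
  77  74  73  75  80  80  77  67  46  40  41  42  40  42]
235 [124 124 124 124 111  89  88  90  90  90  90  87  75  76  78  89  91  88
  89  90  88  74  38  42  44  42  43  44  45  44  43  
[... 1024 characters left out ...]
88 161 160 162 162 138 164 167 168
 169 169 176 186 186 186 154 159 162 162 163 160 163]
112 [ 89  87  89  88  85  88  88  88  87  88  88  61  44  43  44  45  42  44
  45  42  43  43  42  45  43  44  95 108 109 111 112 113 115 115  79 157
 156 156 156 157 158 158 145 158 159 162 161 159 160]
118 [ 89  87  88  88  86  85  86  86  87  87  86  68  42  44  44  42  43  44
  44  44  44  44  43  45  48  99  99 101 101 103 104 107 108 108  80 154
 152 152 154 154 154 155 145 158 158 161 159 161 159]
125 [ 90  88  88  87  88  89  90  89  79  90  91  80  44  44  44  44  43  44
  43  44  43  43  43  44  87  89  90  91  93  94  96  97  98  99 104 155
 156 124 155 159 158 156 158 159 156 159 157 159 158]
```

The lip's inner edge shows at row 120 where I predicted 104.6, so bay lies about 8 mm to -y of the panel's centre line. That is the middle of the tray, which I had not allowed for. The tongue therefore came down on the lip and the pack turned in the grip. I raise it, grip harder and measure the in-hand tilt.

Run:
```python
from h import *
from bench import ctrl,fingers,status
from scipy.optimize import least_squares
np.set_printoptions(precision=3,suppress=True)
st=status.get_state
fingers.command_gripper(0.0,110)
e=st()["ee_pos"]; ctrl.move_straight(e+[0,0,.05],feed=.2); ctrl.hold(.1)
a=snap("wrist","w_up"); s=st(); t=s["ee_pos"]; Rp=s["eef_rot"]@np.diag([1,-1,-1.])
print(s["ft_force"],s["moment"],s["finger_gap"],s["time"])
def pts(q):
    d,sl,h=np.radians(q[0]),q[1],q[2]; piv=np.array([0,0,.056])
    D=np.array([[np.cos(d),0,-np.sin(d)],[0,1,0],[np.sin(d),0,np.cos(d)]])
    L=np.array([[.066,-.018,0],[.066,.018,0],[.05,-.022,0],[.05,-.022,.034],[.05,.022,.034]])
    return w2px(a,t+(( L-piv)@D.T+piv+[sl/1e3,0,h/1e3-.009])@Rp.T)
def res(q):
    P=pts(q); w=P[0,0]-P[1,0]
    return [P[0,1]-103,P[2,1]-138,P[3,1]-151,(w-(287-219))*.5,q[1]*.2,q[2]*.5]
r=least_squares(res,[5,0,0]); print(r.x,r.fun,pts(r.x))
g=a["pixels"].mean(2).astype(int)
for col in (240,253,285,292,296,214): print(col,g[90:170:2,col])
for row in (115,125,160): print(row,g[row,190:320:3])
```

```text
[ 0.815 -0.141 -4.016] [ 0.13  -0.025  0.006] 0.1599094270611629 31.175
[5.386 0.606 2.358] [ 2.614 -3.241  0.361 -0.896  0.121  1.179] [[288.767 105.614]
 [222.559 105.593]
 [294.544 134.759]
 [303.87  151.361]
 [208.491 151.344]]
240 [80 80 81 80 81 81 71 37 40 40 40 41 40 40 39 42 40 40 39 39 40 41 42 40
 36 36 35 36 36 36 36 40 40 44 49 49 48 49 49 49]
253 [80 80 81 81 80 82 72 35 38 41 41 39 40 43 39 40 40 41 41 40 46 44 45 44
 36 36 37 38 35 36 39 42 46 48 47 48 49 48 49 49]
285 [149 146 155 154 146 146 135  49  49  97 111 107 104 102  97  97  92  89
  85  81  78  75  72  60  34  35  35  36  35  36  40  49  57  68  78  80
  80  79  80  79]
292 [149 148 147 149 148 148 141 113 121 125 124 128 131 140 141 150 149 149
 149 148 148 148 139 118  66  43  36  36  35  36  38  48  58  70  80  81
  81  81  82  79]
296 [151 148 148 150 149 148 142 138 154 152 152 152 151 150 149 149 149 148
 147 146 145 145 145 142 141 142 141 136 114  68  42  42  56  65  67  67
  65  64  64  60]
214 [80 80 83 81 82 80 79 83 83 83 82 82 81 83 81 82 82 81 81 82 82 83 77 64
 40 36 34 36 35 36 36 38 41 40 40 40 41 41 41 42]
115 [ 82  81  80  82  82  82  81  82  81  84  39  41  41  41  40  40  38  40
  41  42  42  41  48  53  51 109 110 110 112 113 103 105  88 119 136 151
 147 147 148 148 149 148 149 152]
125 [ 82  81  80  81  84  81  81  81  81  84  40  39  40  39  40  41  41  38
  40  40  40  41  51  51  66  96  98  98  98  95  93  94  71 118 149 148
 143 146 146 148 147 148 148 149]
160 [ 80  79  82  79  80  83  38  39  40  40  41  41  41  39  41  42  47  49
  49  49  48  48  48  48  48  75  76  78  78  78  78  79  80  81  81  72
  54 142 141 143 140 143 143  81]
```

Run:
```python
from h import *
from bench import status
from scipy.optimize import least_squares
np.set_printoptions(precision=2,suppress=True)
a=load("pics/w_up.npz"); s=status.get_state(); t=s["ee_pos"]; Rp=s["eef_rot"]@np.diag([1,-1,-1.])
def pts(q,a=a,t=t,Rp=Rp):
    d=np.radians(q[0]); D=np.array([[np.cos(d),0,-np.sin(d)],[0,1,0],[np.sin(d),0,np.cos(d)]])
    L=np.array([[.066,0,0],[.066,0,.01],[.05,0,0],[.05,0,.034],[.062,-.018,.01],[.062,.018,.01]])
    return w2px(a,t+((L-[0,0,.056])@D.T+[q[1]/1e3,0,.047+q[2]/1e3])@Rp.T)
def res(q):
    P=pts(q); return [P[0,1]-103,P[1,1]-107.5,P[2,1]-136.5,P[3,1]-153,(P[4,0]-P[5,0]-68.5)*.5]
r=least_squares(res,[5,0,0]); print("free",r.x,np.array(r.fun))
r=least_squares(lambda q:res([q[0],q[1],0]),[5,0]); print("noh",r.x,np.array(r.fun))
# control: at grip on the table (nothing slipped): rows along column
c=load("pics/w_grip.npz"); g=c["pixels"].mean(2).astype(int)
tt=np.array([.4575,-.2881,.009]); RR=Rdown(159.)@np.diag([1,-1,-1.]); print(pts([0,0,0],c,tt,RR))
for col in (253,): print(col,g[90:175:2,col])
print(c["cam_to_world"][:3,3], RR.T@(c["cam_to_world"][:3,3]-tt))
for col in (292,296,214,285): print(col,g[90:175:2,col])
```

```text
free [6.02 0.7  6.84] [ 1.73  0.17 -1.75 -0.2   1.63]
noh [ 7.52 -0.79] [ 1.86  0.73 -2.65 -0.13  0.49]
[[252.71 115.85]
 [252.71 117.2 ]
 [252.71 143.51]
 [252.68 154.68]
 [285.41 124.66]
 [219.99 124.63]]
253 [161 160 162 163 162 146 115 117 118 111 101 102  83  33  39  39  39  40
  39  40  38  37  38  38  38  35  36  36  30  31  31  33  34  36  36  36
  36  37  38  36  36  36  35]
[ 0.38 -0.26  0.18] [ 0.08 -0.    0.17]
292 [ 93  96 101 101  99  97  97  97  98 100  98  99  99  98  97  96  94  92
  91  92  94  92  94  94  97 100  98  95  94  72  33  29  35  35  36  36
  35  36  37  37  35  36  36]
296 [ 97 101 101 100  97  97  97  98  99  99  99  98  98  98  96  94  94  92
  92  93  92  92  95  97 100  98  97  94  96  97  99  92  73  47  37  31
  36  40  39  42  47  45  48]
214 [111 113 112 113 116 117 115 113 110 109 110 111 110 113 116 119 120 123
 124 121 120 119 118 119 119 118 119 118 118 102  54  30  33  34  37  34
  38  37  34  36  35  35  36]
285 [144 147 153 157 139 157 100  96 101 132  99  98  99  75  45  40  46  46
  44  45  52  52  53  63  64  64  61  32  29  29  31  32  32  32  36  38
  36  36  37  36  37  38  35]
```

Run:
```python
from h import *
np.set_printoptions(precision=2,suppress=True)
c=load("pics/w_grip.npz"); u=load("pics/w_up.npz"); tt=np.array([.4575,-.2881,.009]); RR=Rdown(159.)@np.diag([1,-1,-1.])
def pts(d,sl=0,h=0,piv=.056):
    d=np.radians(d); D=np.array([[np.cos(d),0,-np.sin(d)],[0,1,0],[np.sin(d),0,np.cos(d)]])
    L=np.array([[.066,0,0],[.066,0,.01],[.05,0,.01],[.05,0,.034],[.028,0,.062],[.066,-.018,.01],[.066,.018,.01]])
    P=w2px(c,tt+((L-[0,0,piv])@D.T+[sl/1e3,0,piv-.009+h/1e3])@RR.T); return np.r_[P[:5,1],P[5,0]-P[6,0]]
print("rows: toe bottom, toe top, junction, block top, rib end top, tongue width")
for d in (0,4,6,8,10): print(d,pts(d))
print("slide+2",pts(0,2)-pts(0),"up+2",pts(0,0,2)-pts(0))
for n,k in (("grip",c),("up",u)):
    g=k["pixels"].astype(np.float32).mean(2); 
    print(n,"rib/blk cols 246..262 mean",g[140:240:2,248:260].mean(1).astype(int)); print(g[126,205:300:2].astype(int)); print(g[150:240:2,230:238].mean(1).astype(int))
```

```text
rows: toe bottom, toe top, junction, block top, rib end top, tongue width
0 [115.85 117.2  146.36 154.68 219.21  65.9 ]
4 [109.6  111.98 141.86 153.19 222.14  68.12]
6 [106.56 109.49 139.72 152.63 223.74  69.3 ]
8 [103.59 107.1  137.66 152.2  225.42  70.54]
10 [100.69 104.8  135.68 151.9  227.18  71.82]
slide+2 [-3.56 -3.76 -3.55 -4.07 -4.4   0.24] up+2 [0.26 0.29 0.61 0.81 1.91 0.76]
grip rib/blk cols 246..262 mean [36 37 34 30 30 31 32 34 35 36 36 36 36 37 37 36 36 36 36 36 36 36 36 36
 36 36 36 35 31 30 30 30 31 30 31 30 30 31 32 35 35 35 35 35 35 35 36 35
 35 35]
[122 123 124 124 124 123 123 122  95  47  51  51  43  39  39  36  40  39
  37  38  39  38  38  36  39  37  39  38  39  39  38  39  39  39  38  39
  38  39  38  38  44  92  92  91  91  91  93  92]
[31 32 34 35 36 36 36 36 36 37 36 36 35 36 37 35 36 36 36 36 36 36 36 35
 36 35 35 36 35 35 35 34 34 34 35 34 33 34 35 34 36 81 89 85 84]
up rib/blk cols 246..262 mean [36 36 36 36 36 38 43 46 47 48 48 48 48 48 48 47 44 41 41 40 40 40 40 40
 40 40 40 39 36 36 37 36 36 36 36 37 36 36 36 36 37 36 37 41 41 40 40 40
 40 40]
[ 82  82  81  82  82  83  84  54  40  40  40  40  39  42  39  40  41  41
  42  40  40  41  40  41  41  53  52  51  53  94  95  95  95  96  97  98
  93  89  91  93  85 104 117 122 149 148 144 145]
[37 39 40 40 40 40 41 41 41 42 42 41 42 43 43 42 44 44 47 48 46 44 44 42
 39 40 39 39 39 38 39 39 39 38 38 39 38 38 39 39 41 86 95 96 97]
```

```bash
cat >> h.py <<'E'
B=B-.0078*V; DEL=8.3
def pose(y,z,th):
    Z=np.array([0,0,1.]); t=np.radians(th+DEL); d=np.radians(DEL)
    R0=np.c_[V*np.cos(t)-Z*np.sin(t),-U,Z*np.cos(t)+V*np.sin(t)]
    return B+V*y/1e3+Z*z/1e3-R0@[.056*np.sin(d),0,.047-.056*np.cos(d)], R0@np.diag([1,-1,-1.])
E
cat > ins.py <<'E'
from h import *
from bench import ctrl,fingers,status
np.set_printoptions(precision=2,suppress=True)
st=status.get_state
ctrl.move_straight(*pose(-16,75,10),feed=.15)
ctrl.move_straight(pose(-16,40,10)[0],feed=.15); ctrl.hold(.1)
f0=st()["ft_force"]; print("f0",f0)
def F(): d=st()["ft_force"]-f0; return np.array([d@U,d@V,d[2]])
def go(y,z,th,feed=.05): p,R=pose(y,z,th); ctrl.move_straight(p,R,feed=feed); return F()
f=go(-16,24,10); f=go(-16,16,10)
z=16
while abs(f[2])<2.2 and z>7: z-=1; f=go(-16,z,10)
print("floor",z,f,st()["time"])
assert 8.5<=z<=14.5
z+=1.2; f=go(-16,z,10); f=go(-4,z,10); print("at -4",f)
assert np.abs(f).max()<5
y=-4
while abs(f[1])<2.5 and y<6: y+=1; f=go(y,z,10)
s=st(); print("wall y",y,f,"actual",(s["ee_pos"]-pose(y,z,10)[0])@V*1e3,s["time"],s["finger_gap"])
np.save("yz.npy",[y,z]); np.save("f0.npy",f0)
E
python3 ins.py
```

```text
f0 [ 0.3   0.78 -3.62]
floor 9 [-1.78 -2.11  7.58] 34.475
at -4 [ 0.28 -1.31  0.72]
wall y 1 [-0.47 -3.26 -0.06] actual -0.24661377757216885 36.3667 0.16354075699730988
```

```bash
cat > rot.py <<'E'
from h import *
from bench import ctrl,fingers,status
np.set_printoptions(precision=2,suppress=True)
st=status.get_state; f0=np.load("f0.npy"); y,z=np.load("yz.npy")
def F(): d=st()["ft_force"]-f0; return np.array([d@U,d@V,d[2]])
def go(y,z,th,feed=.05): p,R=pose(y,z,th); ctrl.move_straight(p,R,feed=feed); return F()
y-=1.5; s=lambda t:66*np.sin(np.radians(t))
print(go(y,z,10),st()["time"])
for th in (7.5,5,3.5,2.5,1.5,.5,-.5,-1.5,-2.5):
    f=go(y,z-.3-s(10)+s(th),th,.06); m=st()["moment"]; print(th,f,m,st()["time"])
    if np.abs(f[:2]).max()>8 or abs(f[2])>4: break
np.save("th.npy",[y,z,th])
snap("wrist","w_seat"); snap("scene","s_seat")
E
python3 rot.py
```

```text
[-0.13 -0.45  0.39] 36.6167
7.5 [-0.9  -0.65  0.98] [0.29 0.11 0.05] 36.8667
5 [ 0.09 -1.1   2.28] [ 0.26  0.01 -0.03] 37.1167
3.5 [-0.74 -1.02  2.24] [0.19 0.04 0.02] 37.3667
2.5 [-0.4   0.72  1.74] [ 0.38  0.06 -0.01] 37.6167
1.5 [-0.72  0.4   2.89] [ 0.36  0.05 -0.01] 37.8667
0.5 [-0.93  1.81  8.12] [ 0.21  0.11 -0.07] 38.1167
```

Run:
```python
from h import *
from bench import ctrl,fingers,status
np.set_printoptions(precision=3,suppress=True)
st=status.get_state
fingers.command_gripper(.42,30); ctrl.hold(.15)
s=st(); print(s["finger_gap"],s["ft_force"],s["time"])
e=s["ee_pos"]; ctrl.move_straight(e+[0,0,.06],feed=.12)
R=Rdown(YAW+90); q=B-.055*V; ctrl.move_straight([q[0],q[1],.19],R,feed=.2)
a=snap("wrist","w_rel"); sc=snap("scene","s_rel"); print(st()["ft_force"],st()["time"])
pp=(B[0],B[1],YAW+90)
im=a["pixels"][:,:,::-1].copy()
h=hulls(a,PACK,pp,z=.016); cs,_=cv2.findContours((h>127).astype(np.uint8),0,1)
big=cv2.resize(im[40:280,120:390],(540,480),interpolation=cv2.INTER_CUBIC); cv2.polylines(big,[((k-[120,40]+.5)*2).astype(np.int32) for k in cs],True,(0,0,255),1)
s2=cv2.resize(sc["pixels"][:,:,::-1][150:230,225:315],(260,231),interpolation=cv2.INTER_CUBIC)
W=np.zeros((480,800,3),np.uint8); W[:,:540]=big; W[:231,540:]=s2; cv2.imwrite("pics/rel.png",W)
```

```text
0.42207743949852256 [ 0.855 -0.182 -0.29 ] 38.7083
[-0.058  0.268  0.406] 40.1833
```

View pics/rel.png

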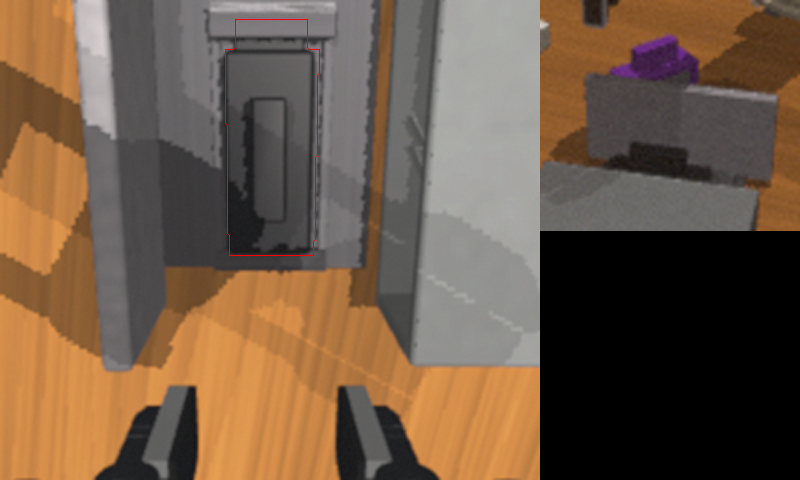

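The tongue is under the lip and the pack lies flat, matching the projected seated outline (crop (225,50) to (318,255)). Next I push the drawer shut.

```bash
cat > shut.py <<'E'
from h import *
from bench import ctrl,fingers,status
np.set_printoptions(precision=4,suppress=True)
st=status.get_state
P=lambda d,z=.04: FRONT+d*U+[0,0,z]
R=Rdown(YAW-180)
fingers.command_gripper(0.0)
ctrl.goto(P(-.19,.2),R)
ctrl.move_straight(P(-.17),feed=.2); ctrl.move_straight(P(-.135),feed=.08)
f0=st()["ft_force"]; F=lambda:(st()["ft_force"]-f0)@U
ctrl.move_straight(P(-.118),feed=.03); print("contact",F(),st()["time"])
assert -15<F()
for d in (-.09,-.06,-.035,-.015): ctrl.move_straight(P(d),feed=.05); print(d,F(),(st()["ee_pos"]-FRONT)@U); assert F()>-15
d=-.015
while d<.006 and F()>-10:
    d+=.0015 if d<-.003 else .0007; ctrl.move_straight(P(d),feed=.03)
print("stop",d,F(),(st()["ee_pos"]-FRONT)@U,st()["time"])
ctrl.hold(.2); print(F())
ctrl.move_straight(P(-.02),feed=.04); ctrl.move_straight(P(-.08),feed=.15); print(F())
ctrl.move_straight([*P(-.08)[:2],.28],feed=.25)
ctrl.goto([0.50,-0.02,0.28],Rdown(-172))
b=snap("wrist","w_shut"); a=load("pics/w_cab.npz")
for n,c in (("before",a),("now",b)):
    g=c["pixels"].mean(2); print(n,[int(np.argmax(np.diff(g[215:250,k])))+215 for k in (180,240,300)])
print(st()["time"])
E
python3 shut.py
```

```text
contact -3.642380746269781 44.325
-0.09 -3.9806322789231183 -0.09032306152351308
-0.06 -3.352567629399396 -0.060411013392449954
-0.035 -4.15789820489224 -0.03543170026209153
-0.015 -3.9638987332562747 -0.015487456874325109
stop -0.0015000000000000022 -12.935535683370963 -0.0033921289215331444 49.2333
-12.365065128289729
1.9515918118386981
before [236, 235, 234]
now [237, 236, 235]
52.0
```

```bash
python3 -c "
from bench import order,status
print(status.get_state()['ft_force'],order.hand_in())"
```

```text
the job is handed in; nothing more can be done
[ 0.32746698 -0.25385685  0.79739267] None
```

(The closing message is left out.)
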